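# Turn the red divider of the remedy binder

## Task

The ring binder of remedy sheets lies open on the counter, with its red divider left part-raised over the right-hand pile. Using your fingertips only, push the red divider up and over the rings until it lies flat on the left-hand pile, without pinching it or flicking it over. Leave the blue divider beneath it lying where it is, and do not disturb the bottles, the jar or the stamp standing around the binder.

Things in the scene. Friction and masses are not known exactly. Their poses are not given: they have to be found in the camera images.
- binder: Open A5 two-ring binder, fixed on the counter, teal covers 3 mm thick, 394 mm (y) by 228 mm (x) in all. Origin: centre of its underside, under the middle of the spine. x axis along the spine, away from the robot at yaw 0; y axis towards the left-hand pile. Steel rings at x = +40 and -40 mm, 46 mm high.
- right_pile (a point): Middle of the top of the right-hand pile (the blue divider's upper face), 42 mm above the counter, 75 mm to the right (-y) of the spine line; axes as the binder's. The pile is 210 mm along the spine; its sheets reach out to 146 to 156 mm from the spine line.
- left_pile (a point): Middle of the top of the left-hand pile (a green divider, fixed), 42 mm above the counter, 75 mm to the left (+y) of the spine line; axes as the binder's. Same size as the right-hand pile.
- ring_axis (a point): Point on the line about which the dividers turn, midway between the two rings, 44 mm above the counter; axes as the binder's (the turning line is this x axis).
- divider (a joint): Angle of the red divider about the ring line: 0 = flat on the right-hand pile, 1.57 upright, 3.14 flat on the left-hand pile (end stop, as is 0). It starts at 0.08 to 0.5. Its holes grip the rings: it stays at any angle it is left at, and has to be pushed all the way down; about 1 N at its edge moves it.
- tab (a point): Centre of the red divider's tab, 60 mm long (along the spine), reaching from 152 to 169 mm from the turning line; this point lies at 160 mm, in mid-thickness, midway between the rings. It moves with the divider. x axis along the spine, y from tab to rings, z out of the face that looks up at the start.
- divider_middle (a point): Centre of the red divider's board, 80 mm from the turning line, in mid-thickness; axes as tab. A rigid red board 3 mm thick, about 60 g, 210 mm along the spine, its outer edge 152 mm from the turning line, the tab in the middle of that edge. Its face up at the start carries a white card; the plain red face below is the one to push on.
- next_divider (a joint): Angle of the blue divider that lies flat under the red one on the right-hand pile (0 = flat). Same size and stiffness; its 50 mm tab sits 70 mm nearer the robot than the red tab.
- remedy_bottle: Amber glass bottle with a blue cap, 36 mm across, 75 mm tall, standing loose beyond the binder's right half. Origin: centre of its underside.
- powder_jar: White jar with a blue cap, 64 mm across, 70 mm tall, standing loose beyond the binder's left half. Origin: centre of its underside.
- tablet_bottle: White tablet bottle with a red cap, 42 mm across, 68 mm tall, standing loose to the left of the binder. Origin: centre of its underside.
- stamp: Wooden hand stamp, foot 50 by 26 mm, 64 mm tall, standing loose to the right of the binder's near half. Origin: centre of its underside.
There are look-alikes about, which are no part of the job. What is shaped like the tablet_bottle but green or yellow is not meant. What is shaped like the stamp but yellow is not meant.

How it is judged:
By the outcome, as a careful person would: the job done as asked, in the order asked, and still so for the second after the job is handed in, with the robot touching nothing.
It also fails if it takes over 48 s, if anything falls off the work surface, if the arm or the gripper's body presses on something with over 40 N, if the wrist force passes 120 N, or if a joint passes its speed limit or range.

## Robot

A 7-joint arm with a two-finger parallel gripper is mounted at the origin on the work surface. World frame = base frame: x ahead of the robot, y to its left, z up, the work surface at z = 0. Lengths are in m, angles in rad, forces in N, time in s.
With the tool pointing down it reaches from about 0.4 to 0.875 m from the base axis. Payload 6.5 kg.
Tool frame: the origin (TCP) lies between the finger pads; the fingertips stand 14 mm ahead of it and the grasp point (between the pads) lies 5 mm behind it; z points along the fingers, y is the line along which they close (so a half turn about z gives the same grasp; the last joint's range is limited). The gripper opens to 88 mm and grips with 3 to 60 N. Pads are 18 mm wide; open, the fingers measure 123 mm over their backs; the gripper's body (75 mm by 187 mm) begins 45 mm behind the grasp point.
Start: joints at [-1.264, 0.536, -0.004, 1.538, 0.003, 1.067, -0.071], TCP at [0.237, 0.605, 0.253] pointing down, gripper open.
Joint ranges: [-2.7, 2.7], [-0.37, 2.16], [-1.27, 1.26], [0.24, 2.4], [-1.31, 4.45], [0.19, 1.91], [-2.76, 2.76]. Speed limits (rad/s): [2.39, 2.39, 3.14, 3.14, 3.14, 3.14, 3.14].

## Interface

Orientations are given as a unit quaternion [x, y, z, w].
In Python, from workcell import manip gives the robot as it stands.
- The arm moves only by the tool send_rows, never from a script. Its argument "plan" is a list that holds one entry, the list of rows, each a list of 4 numbers: the shift along the tool's x, y, z in cm, then the turn about the tool's z in rad. A call has 1 to 12 rows; each row is the pose to reach, as a shift and turn from the pose commanded when the call began, along the tool's axes at that moment; what a row does not reach only later rows make up. A row lasts 1/8 s, in which the tool goes at most 62.5 mm and 10.7 degrees, less where a joint would pass 70% of its speed; a pose out of reach is approached as far as the arm can. A call with a gripper value outside its range is refused whole. "hand" is the finger opening in cm, from 0 to 8.81, set as the call begins (left out, the last holds). The fingers move at their own pace and stop on an object; "squeeze" is the grip in N (left out, the last holds). Time passes only in rows, so rows that repeat a pose let the fingers close. It gives the time, the measured TCP pose, the force, the opening and the grip force at its end, in the units of the state.
- manip.sense(): the state, without advancing time (a new reading comes with each control period).
- manip.snapshot(name): name is "scene" or "top" or "wrist"; returns a dict with "img" (480x640x3 uint8, red, green, blue), "K" (3x3 intrinsics, pixels), "R" (3x3) and "t" (3): a world point X has camera coordinates R X + t. Camera axes: x right, y down, z forward; pixel columns grow to the right and rows downward; lengths in m; the calibration is good to about 2 mm. A picture is of the moment at which its call begins. There is no depth.
- manip.job_done(): hands the job in; it is judged then, once.
Trained networks look in a picture, given as the dict that the camera call returned (one of the last four; its "shot" number tells which), for a name from the list of things; names that differ only in an ending like _2 or _b are one class to them, and where a whole thing is asked for, a point or a joint stands for the part that bears it (a point fixed in the world has none). Each returns a list of dicts, best first, with "p" (0 to 1); they miss things now and then, are a little off and sometimes report something else, mostly with a low value. They report only what shows in the picture. A call takes as long as a camera call. They do not tell look-alikes from the thing itself.
- manip.boxes_of(picture, query): "point" ([row, column] in pixels, amid what is visible of it).
- manip.masks_of(picture, query): "mask" (480x640 bool, what is visible of it) and "point" ([row, column] in pixels, amid what is visible of it).
- manip.pinpoint(picture, query): "point" ([row, column] in pixels: a listed point, or the origin of a listed thing).
The state is a dict: "time_s": time; "joints": joint angles; "joint_vel": joint speeds; "joint_efforts": joint torques, N m; "eef_pos": TCP position; "tool_rot": TCP orientation; "ft_force": force on the tool from outside, world axes, zero at the start; "ft_torque": the same for the moment, N m; "opening": finger opening in m; "finger_force": force on a finger pad.
Only numpy, scipy, OpenCV 4.12 (cv2) and the standard library are available. Lean on these libraries where they do the work, as an engineer would, in place of code of your own. Each camera call takes 0.05 s, during which the arm holds its last target. There are 200 camera calls.

## Working session

There is one attempt and no reset: what is moved stays moved. The work goes in short steps, Python scripts to look and compute and a tool call to move; the robot and the scene stay as the last step left them, time stands still between calls to the robot, and variables do not carry over. Pictures are saved under pics/ and viewed, at most 10 in all, crops included, and the job is handed in when it is done.

Besides the shell and the picture viewer there is one more tool, called after "Emit:" by a JSON object that holds its "method" and its "body". send_rows: Moves the arm, as the interface text tells. Its arguments: {"type":"object","properties":{"plan":{"type":"array"},"hand":{"type":"number"},"squeeze":{"type":"number"}},"required":["plan"]}

```bash
mkdir -p pics
cat > h.py <<'E'
import numpy as np, cv2
from workcell import manip
def save(s,n): cv2.imwrite('pics/'+n,s['img'][:,:,::-1])
def ray(s,p):
    R=np.array(s['R']);t=np.array(s['t']);K=np.array(s['K'])
    d=R.T@np.linalg.solve(K,[p[1],p[0],1.]);return -R.T@t,d
def atz(s,p,z):
    c,d=ray(s,p);return c+d*(z-c[2])/d[2]
def proj(s,X):
    q=np.array(s['K'])@(np.array(s['R'])@np.array(X)+np.array(s['t']));return q[1]/q[2],q[0]/q[2]
E
python3 - <<'E'
from h import *
np.set_printoptions(precision=4,suppress=True)
S={n:manip.snapshot(n) for n in ('scene','top')}
for n,s in S.items():
    save(s,n+'0.png')
    for q,z in (('binder',0),('right_pile',.042),('left_pile',.042),('ring_axis',.044),('tab',.08),('divider_middle',.06),('remedy_bottle',0),('powder_jar',0),('tablet_bottle',0),('stamp',0)):
        for r in manip.pinpoint(s,q)[:3]: print(n,q,round(r['p'],2),np.round(r['point']),atz(s,r['point'],z))
st=manip.sense();print(st)
E
```

```text
scene binder 0.7 [241. 271.] [ 0.5368 -0.1213  0.    ]
scene binder 0.59 [259. 384.] [0.4961 0.1381 0.    ]
scene right_pile 0.67 [222. 232.] [ 0.5502 -0.2093  0.042 ]
scene left_pile 0.7 [228. 302.] [ 0.5106 -0.053   0.042 ]
scene ring_axis 0.8 [225. 269.] [ 0.5288 -0.1257  0.044 ]
scene ring_axis 0.74 [229. 301.] [ 0.516  -0.0546  0.044 ]
scene tab 0.9 [197. 200.] [ 0.5343 -0.2933  0.08  ]
scene divider_middle 0.89 [213. 234.] [ 0.5365 -0.207   0.06  ]
scene remedy_bottle 0.85 [293. 243.] [ 0.6962 -0.116   0.    ]
scene powder_jar 0.78 [300. 276.] [ 0.6881 -0.0428  0.    ]
scene tablet_bottle 0.97 [287. 377.] [0.5789 0.1472 0.    ]
scene tablet_bottle 0.76 [257. 384.] [0.4904 0.137  0.    ]
scene tablet_bottle 0.61 [262. 426.] [0.4742 0.2279 0.    ]
scene stamp 0.66 [229. 139.] [ 0.6103 -0.4248  0.    ]
scene stamp 0.63 [208. 168.] [ 0.5225 -0.3984  0.    ]
top binder 0.88 [248. 370.] [ 0.5338 -0.1265  0.    ]
top binder 0.45 [248. 370.] [ 0.5348 -0.1277  0.    ]
top binder 0.31 [233. 403.] [ 0.5707 -0.2063  0.    ]
top right_pile 0.6 [233. 405.] [ 0.5625 -0.204   0.042 ]
top left_
[... 514 characters left out ...]
top tablet_bottle 0.64 [265. 219.] [0.4911 0.2329 0.    ]
top stamp 0.83 [222. 496.] [ 0.599  -0.4295  0.    ]
top stamp 0.72 [255. 482.] [ 0.5169 -0.3918  0.    ]
{'time_s': 1.1, 'joints': array([-1.2642,  0.5364, -0.0044,  1.5379,  0.0026,  1.0673, -0.0712]), 'joint_vel': array([ 0.0006,  0.0008, -0.0004,  0.0003, -0.0002, -0.    , -0.    ]), 'joint_efforts': array([  0.0011, -57.0917,   0.9908, -25.1915,  -0.0562,   0.0109,
         0.    ]), 'eef_pos': array([0.2367, 0.6053, 0.2527]), 'tool_rot': array([ 0.1853,  0.9827, -0.    ,  0.    ]), 'ft_force': array([-0.0502,  0.0982, -0.0218]), 'ft_torque': array([ 0.0196,  0.0048, -0.0113]), 'finger_force': 0.0, 'opening': 0.08811312032465021}
```

View pictures.

View pics/scene0.png

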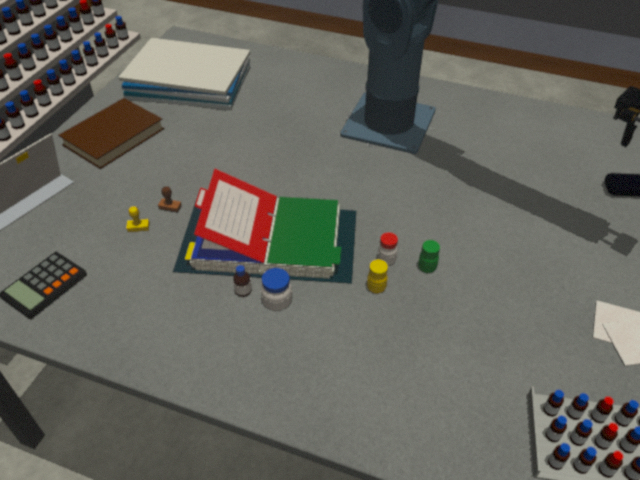

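View pics/top0.png

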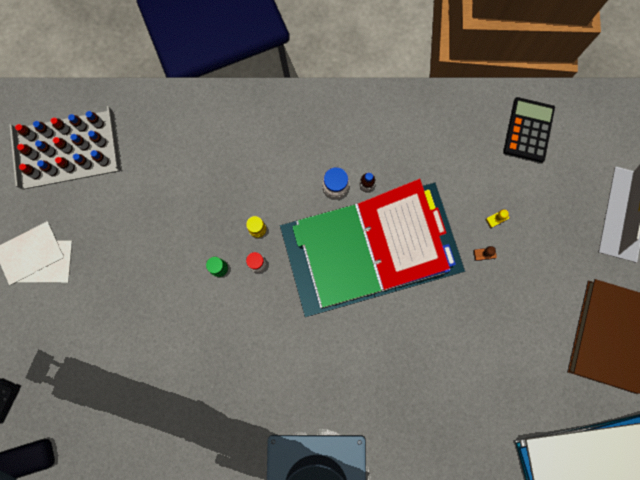

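```bash
cat > fit.py <<'E'
from h import *
from scipy.optimize import least_squares
def pts(p):
    x,y,w,a=p;ex=np.array([np.cos(w),np.sin(w),0]);ey=np.array([-np.sin(w),np.cos(w),0]);ez=np.array([0,0,1.])
    o=np.array([x,y,0]);h=o+.044*ez;d=-np.cos(a)*ey+np.sin(a)*ez
    return dict(binder=o,right_pile=o+.042*ez-.075*ey,left_pile=o+.042*ez+.075*ey,ring_axis=h,tab=h+.16*d,divider_middle=h+.08*d)
def fit(views,p0=(.53,-.128,.3,.3),skip=()):
    obs=[]
    for n in views:
        s=manip.snapshot(n)
        for q in pts(p0):
            if q in skip: continue
            for r in manip.pinpoint(s,q)[:1]:
                if r['p']>.5: obs.append((n,s,q,np.array(r['point'])))
    f=lambda p:np.concatenate([np.array(proj(s,pts(p)[q]))-m for n,s,q,m in obs])
    r=least_squares(f,p0,loss='soft_l1',f_scale=2)
    print('fit',np.round(r.x,4))
    for (n,s,q,m),e in zip(obs,f(r.x).reshape(-1,2)): print(n,q,np.round(e,1))
    return r.x
E
python3 - <<'E'
from fit import *
p=fit(['scene','top'])
print({k:np.round(v,3) for k,v in pts(p).items()})
# check yaw from green mask in top
s=manip.snapshot('top');im=s['img'].astype(int)
m=((im[...,1]>70)&(im[...,0]<50)&(im[...,2]<60)&(im[...,1]-im[...,2]>50)).astype(np.uint8)
m=cv2.morphologyEx(m,cv2.MORPH_OPEN,np.ones((9,9)))
c=max(cv2.findContours(m,0,2)[0],key=cv2.contourArea);b=cv2.boxPoints(cv2.minAreaRect(c))
print([np.round(atz(s,(v,u),.042),4) for u,v in b])
E
```

```text
fit [ 0.5352 -0.1309  0.2964  0.5288]
scene binder [-59.1 -12.3]
scene right_pile [1.1 1.5]
scene left_pile [0.9 0.3]
scene ring_axis [ 1.  -0.8]
scene tab [-0.1  1.7]
scene divider_middle [ 4.5 -2.8]
top binder [1.5 0.9]
top right_pile [2.  0.6]
top left_pile [ 1.1 -0.5]
top ring_axis [-0.9  0.2]
top tab [ 1.4 -0.3]
top divider_middle [-2.9 -2.7]
{'binder': array([ 0.535, -0.131,  0.   ]), 'right_pile': array([ 0.557, -0.203,  0.042]), 'left_pile': array([ 0.513, -0.059,  0.042]), 'ring_axis': array([ 0.535, -0.131,  0.044]), 'tab': array([ 0.576, -0.263,  0.125]), 'divider_middle': array([ 0.555, -0.197,  0.084])}Traceback (most recent call last):
  File "<stdin>", line 8, in <module>
ValueError: max() iterable argument is empty
```

Emit:
{"method": "send_rows", "body": {"plan": [[[-3.3, -3.6, 0, 0.05], [-6.6, -7.3, 0, 0.1], [-9.9, -10.9, 0, 0.15], [-13.2, -14.5, 0, 0.2], [-16.5, -18.2, 0, 0.25], [-19.9, -21.8, 0, 0.3], [-23.2, -25.4, 0, 0.35], [-26.5, -29.0, 0, 0.4], [-29.8, -32.7, 0, 0.45], [-33.1, -36.3, 0, 0.5], [-36.4, -39.9, 0, 0.55], [-39.7, -43.6, 0, 0.6]]], "hand": 0, "squeeze": 5}}

```text
time_s: 3.35
eef_pos: [0.4483, 0.0533, 0.2531]
tool_rot: [0.468, 0.884, 0.0, 0.0]
ft_force: [1.1, 1.0, 0.5]
opening: 0.0005
finger_force: 0.0
```

Emit:
{"method": "send_rows", "body": {"plan": [[[-4.8, -1.1, 0, 0.04], [-9.6, -2.2, 0, 0.08], [-14.4, -3.4, 0, 0.12], [-19.2, -4.5, 0, 0.16], [-24.0, -5.6, 0, 0.2], [-28.8, -6.8, 0, 0.24], [-33.6, -7.9, 0, 0.28], [-38.3, -9.0, 0, 0.305], [-38.3, -9.0, 0, 0.305]]]}}

```text
time_s: 4.47
eef_pos: [0.5885, -0.3168, 0.2525]
tool_rot: [0.598, 0.801, -0.001, 0.001]
ft_force: [0.1, 0.0, -0.3]
opening: 0.0009
finger_force: 0.0
```

Run:
```python
from fit import *
st=manip.sense();print(st['time_s'],st['eef_pos'],st['tool_rot'])
p=fit(['scene','top','wrist'],p0=(.535,-.13,.296,.5),skip=('binder',))
print({k:np.round(v,3) for k,v in pts(p).items()})
s=manip.snapshot('wrist');save(s,'w1.png')
```

```text
4.475 [ 0.58846518 -0.3167561   0.2525018 ] [ 5.98180154e-01  8.01360315e-01 -1.26766926e-03  7.35601532e-04]
fit [ 0.5334 -0.1302  0.2837  0.5113]
scene right_pile [-3.2  1.2]
scene left_pile [ 1.2 -2.4]
scene ring_axis [-0.4 -0.9]
scene tab [ 0.3 -1.8]
scene divider_middle [ 0.1 -0.1]
top right_pile [-16.9  60.8]
top left_pile [ 20.6 -65.8]
top ring_axis [-5.  -0.6]
top tab [5.7 1.7]
top divider_middle [-0.1 -1.5]
wrist tab [-1.1  0.9]
wrist divider_middle [ 0.3 -1. ]
{'binder': array([ 0.533, -0.13 ,  0.   ]), 'right_pile': array([ 0.554, -0.202,  0.042]), 'left_pile': array([ 0.512, -0.058,  0.042]), 'ring_axis': array([ 0.533, -0.13 ,  0.044]), 'tab': array([ 0.572, -0.264,  0.122]), 'divider_middle': array([ 0.553, -0.197,  0.083])}
```

View pics/w1.png

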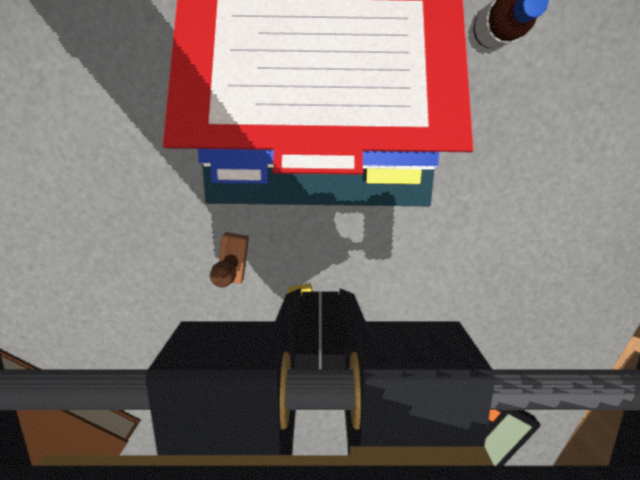

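Emit:
{"method": "send_rows", "body": {"plan": [[[0, 0, 4, 0], [0, 0, 8, 0], [0, 0, 12, 0], [0, 0, 13.6, 0], [1, 0, 13.6, 0], [1.8, 0, 13.6, 0], [1.8, 0, 13.6, 0]]]}}

```text
time_s: 6.3
eef_pos: [0.5847, -0.2944, 0.1183]
tool_rot: [0.596, 0.803, 0.001, 0.001]
ft_force: [0.4, -0.2, 0.3]
opening: 0.0006
finger_force: 0.0
```

```bash
cat > plan.py <<'E'
from h import *
X0=np.array([.5334,-.1302]);W=.286
def uz():
    st=manip.sense();d=st['eef_pos'][:2]-X0
    u=d@[np.sin(W),-np.cos(W)];s=d@[np.cos(W),np.sin(W)]
    print('t',round(st['time_s'],2),'u,s,z',np.round([u,s,st['eef_pos'][2]],4),'F',np.round(st['ft_force'],1));return u,s,st['eef_pos'][2]
R=.13
def tgt(a,lead=0.0):
    if a<np.pi/2:
        off=np.interp(a,[.5,.8,1.1,1.3,1.57],[.025,.018,.018,.022,.039])
        return .169*np.cos(a)+.0105, .044+.169*np.sin(a)-off+.014
    b=a-np.pi/2
    return -(R*np.sin(b)-.0015*np.cos(b)-.009), .044+R*np.cos(b)+.0015*np.sin(b)+.014
def rows(u0,z0,A):
    for a in A:
        u,z=tgt(a); print('%.2f: [%.1f, 0, %.1f, 0],'%(a,(u0-u)*100,(z0-z)*100))
E
python3 - <<'E'
from plan import *
u,s,z=uz(); uz(); rows(u,z,np.arange(.51,1.05,.05))
s=manip.snapshot('wrist');save(s,'w2.png')
E
```

```text
t 6.3 u,s,z [0.172  0.0029 0.1183] F [ 0.4 -0.2  0.3]
t 6.3 u,s,z [0.172  0.0029 0.1183] F [ 0.4 -0.2  0.3]
0.51: [1.4, 0, 0.3, 0],
0.56: [1.8, 0, -0.6, 0],
0.61: [2.3, 0, -1.4, 0],
0.66: [2.8, 0, -2.2, 0],
0.71: [3.3, 0, -3.0, 0],
0.76: [3.9, 0, -3.7, 0],
0.81: [4.5, 0, -4.4, 0],
0.86: [5.1, 0, -5.0, 0],
0.91: [5.8, 0, -5.5, 0],
0.96: [6.5, 0, -6.0, 0],
1.01: [7.2, 0, -6.5, 0],
```

View pics/w2.png

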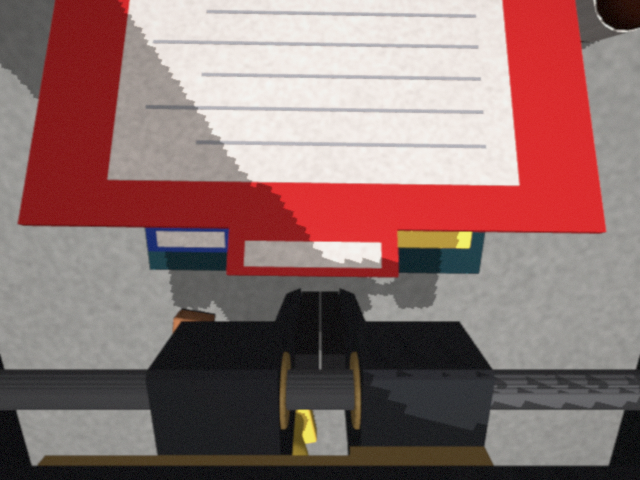

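Emit:
{"method": "send_rows", "body": {"plan": [[[0.7, 0, 0.3, 0], [1.4, 0, 0.3, 0], [1.8, 0, -0.6, 0], [2.3, 0, -1.4, 0], [2.8, 0, -2.2, 0], [3.3, 0, -3.0, 0]]]}}

```text
time_s: 7.1
eef_pos: [0.5742, -0.2632, 0.1474]
tool_rot: [0.596, 0.803, 0.0, -0.0]
ft_force: [1.1, -0.4, 0.4]
opening: 0.0009
finger_force: 0.3
```

Run:
```python
from plan import *
u,s,z=uz()
s=manip.snapshot('wrist');save(s,'w3.png');t=manip.snapshot('scene')
for n in (s,t):
  for r in manip.pinpoint(n,'tab')[:1]:
    e=[np.linalg.norm(np.array(proj(n,[*(X0+.16*np.cos(a)*np.array([np.sin(W),-np.cos(W)])),.044+.16*np.sin(a)]))-r['point']) for a in np.arange(0,3.2,.02)]
    print(r['p'],r['point'],'a',np.argmin(e)*.02,min(e))
u,s,z=uz()
rows(u,z,np.arange(.71,1.3,.05))
```

```text
t 7.1 u,s,z [0.1391 0.0016 0.1474] F [ 1.1 -0.4  0.4]
0.7 [284.5, 313.6] a 0.74 4.603812145696027
0.63 [186.7, 208.8] a 0.74 0.5464861574843297
t 7.3 u,s,z [0.1393 0.0017 0.1469] F [ 0.1 -0.6  0.4]
0.71: [0.1, 0, -0.1, 0],
0.76: [0.6, 0, -0.9, 0],
0.81: [1.2, 0, -1.5, 0],
0.86: [1.9, 0, -2.1, 0],
0.91: [2.5, 0, -2.7, 0],
0.96: [3.2, 0, -3.2, 0],
1.01: [3.9, 0, -3.6, 0],
1.06: [4.6, 0, -4.1, 0],
1.11: [5.4, 0, -4.4, 0],
1.16: [6.1, 0, -4.7, 0],
1.21: [6.9, 0, -4.9, 0],
1.26: [7.7, 0, -5.1, 0],
```

View pics/w3.png

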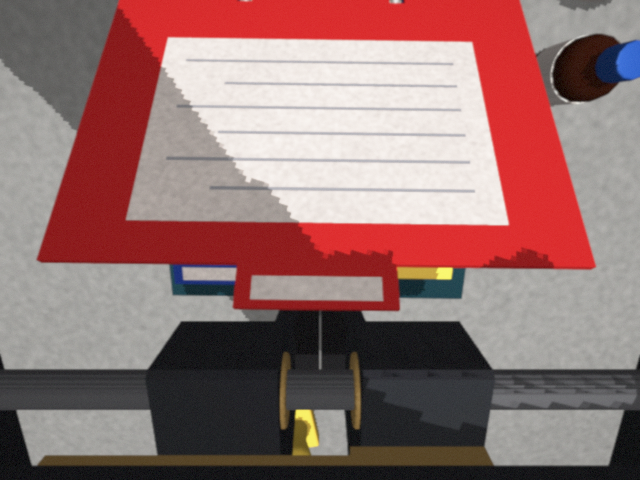

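Emit:
{"method": "send_rows", "body": {"plan": [[[0.6, 0, -0.9, 0], [1.2, 0, -1.5, 0], [1.9, 0, -2.1, 0], [2.5, 0, -2.7, 0], [3.2, 0, -3.2, 0], [3.9, 0, -3.6, 0], [4.6, 0, -4.1, 0], [5.4, 0, -4.4, 0], [6.1, 0, -4.7, 0], [6.9, 0, -4.9, 0], [7.7, 0, -5.1, 0]]]}}

```text
time_s: 8.68
eef_pos: [0.5517, -0.1893, 0.1978]
tool_rot: [0.596, 0.803, -0.0, -0.0]
ft_force: [0.4, -0.2, 1.9]
opening: 0.0003
finger_force: 0.4
```

```bash
cat > chk.py <<'E'
from plan import *
def ang(names=('scene','top'),fn=None):
  for k in names:
    n=manip.snapshot(k)
    if fn: save(n,k+fn)
    for q,r0 in (('tab',.16),('divider_middle',.08)):
     for r in manip.pinpoint(n,q)[:1]:
      e=[np.linalg.norm(np.array(proj(n,[*(X0+r0*np.cos(a)*np.array([np.sin(W),-np.cos(W)])),.044+r0*np.sin(a)]))-r['point']) for a in np.arange(0,3.2,.02)]
      print(k,q,round(r['p'],2),'a',np.argmin(e)*.02,round(min(e),1))
E
python3 - <<'E'
from chk import *
ang(); u,s,z=uz()
rows(u,z,np.arange(1.26,1.9,.05))
E
```

```text
scene tab 0.69 a 1.28 1.2
scene divider_middle 0.88 a 1.32 2.2
top tab 0.66 a 1.74 13.1
top divider_middle 0.59 a 1.16 0.2
t 8.97 u,s,z [0.0625 0.0008 0.1975] F [-0.   0.6  0.3]
1.26: [0.0, 0, -0.0, 0],
1.31: [0.8, 0, -0.1, 0],
1.36: [1.7, 0, 0.0, 0],
1.41: [2.5, 0, 0.2, 0],
1.46: [3.3, 0, 0.4, 0],
1.51: [4.2, 0, 0.6, 0],
1.56: [5.0, 0, 0.9, 0],
1.61: [5.7, 0, 1.0, 0],
1.66: [6.4, 0, 1.0, 0],
1.71: [7.0, 0, 1.1, 0],
1.76: [7.7, 0, 1.2, 0],
1.81: [8.3, 0, 1.3, 0],
1.86: [8.9, 0, 1.5, 0],
```

Angle ≈1.28 as planned, little force. Over the top next.

Emit:
{"method": "send_rows", "body": {"plan": [[[0.8, 0, -0.1, 0], [1.7, 0, 0.0, 0], [2.5, 0, 0.2, 0], [3.3, 0, 0.4, 0], [4.2, 0, 0.6, 0], [5.0, 0, 0.9, 0], [5.7, 0, 1.0, 0], [6.4, 0, 1.0, 0], [7.0, 0, 1.1, 0], [7.7, 0, 1.2, 0], [8.3, 0, 1.3, 0], [8.9, 0, 1.5, 0]]]}}

```text
time_s: 10.48
eef_pos: [0.5262, -0.1044, 0.1827]
tool_rot: [0.596, 0.803, 0.0, 0.0]
ft_force: [0.5, 0.9, 0.4]
opening: 0.0007
finger_force: 0.2
```

Run:
```python
from chk import *
ang(fn='4.png'); u,s,z=uz()
rows(u,z,np.arange(1.86,2.5,.05))
```

```text
scene divider_middle 0.68 a 1.9000000000000001 0.7
t 10.78 u,s,z [-0.0262  0.0003  0.1827] F [-0.1 -0.  -0.7]
1.86: [0.0, 0, -0.0, 0],
1.91: [0.7, 0, 0.2, 0],
1.96: [1.3, 0, 0.4, 0],
2.01: [1.9, 0, 0.6, 0],
2.06: [2.5, 0, 0.9, 0],
2.11: [3.0, 0, 1.2, 0],
2.16: [3.6, 0, 1.6, 0],
2.21: [4.1, 0, 2.0, 0],
2.26: [4.6, 0, 2.3, 0],
2.31: [5.1, 0, 2.8, 0],
2.36: [5.6, 0, 3.2, 0],
2.41: [6.0, 0, 3.7, 0],
2.46: [6.5, 0, 4.2, 0],
```

View pics/scene4.png

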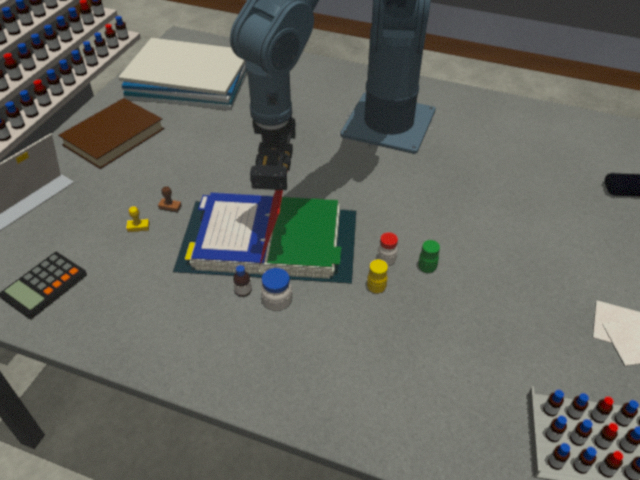

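Emit:
{"method": "send_rows", "body": {"plan": [[[0.7, 0, 0.2, 0], [1.3, 0, 0.4, 0], [1.9, 0, 0.6, 0], [2.5, 0, 0.9, 0], [3.0, 0, 1.2, 0], [3.6, 0, 1.6, 0], [4.1, 0, 2.0, 0], [4.6, 0, 2.3, 0], [5.1, 0, 2.8, 0], [5.6, 0, 3.2, 0], [6.0, 0, 3.7, 0], [6.5, 0, 4.2, 0]]]}}

```text
time_s: 12.28
eef_pos: [0.5074, -0.0423, 0.1404]
tool_rot: [0.596, 0.803, -0.0, 0.0]
ft_force: [0.1, -0.3, 0.4]
opening: 0.0007
finger_force: 0.1
```

Run:
```python
from chk import *
ang(('scene',)); u,s,z=uz()
rows(u,z,np.arange(2.46,3.2,.0567))
```

```text
scene tab 0.75 a 2.44 0.4
scene divider_middle 0.73 a 2.48 0.2
t 12.43 u,s,z [-0.0918 -0.0003  0.1404] F [ 0.1 -0.3 -0.5]
2.46: [-0.1, 0, -0.1, 0],
2.52: [0.4, 0, 0.5, 0],
2.57: [0.8, 0, 1.1, 0],
2.63: [1.2, 0, 1.7, 0],
2.69: [1.5, 0, 2.4, 0],
2.74: [1.8, 0, 3.1, 0],
2.80: [2.1, 0, 3.7, 0],
2.86: [2.4, 0, 4.4, 0],
2.91: [2.5, 0, 5.2, 0],
2.97: [2.7, 0, 5.9, 0],
3.03: [2.8, 0, 6.6, 0],
3.08: [2.9, 0, 7.3, 0],
3.14: [2.9, 0, 8.1, 0],
3.20: [2.9, 0, 8.8, 0],
```

Emit:
{"method": "send_rows", "body": {"plan": [[[0.4, 0, 0.5, 0], [0.8, 0, 1.1, 0], [1.2, 0, 1.7, 0], [1.5, 0, 2.4, 0], [1.8, 0, 3.1, 0], [2.1, 0, 3.7, 0], [2.4, 0, 4.4, 0], [2.5, 0, 5.2, 0], [2.7, 0, 5.9, 0], [2.8, 0, 6.6, 0], [2.9, 0, 7.3, 0], [2.9, 0, 7.6, 0]]]}}

```text
time_s: 13.92
eef_pos: [0.4989, -0.0147, 0.0642]
tool_rot: [0.596, 0.803, -0.0, -0.0]
ft_force: [-0.2, -0.2, -0.3]
opening: 0.0004
finger_force: 0.1
```

Emit:
{"method": "send_rows", "body": {"plan": [[[0, 0, 0.2, 0], [0, 0, 0.4, 0], [0, 0, 0.6, 0], [0, 0, 0.7, 0], [0, 0, 0.7, 0]]]}}

```text
time_s: 14.55
eef_pos: [0.4993, -0.0148, 0.0595]
tool_rot: [0.597, 0.803, 0.001, -0.0]
ft_force: [-6.6, 0.4, 25.5]
opening: 0.0006
finger_force: 12.8
```

Emit:
{"method": "send_rows", "body": {"plan": [[[0, 0, -0.7, 0], [0, 0, -1.5, 0], [0, 0, -3, 0], [0, 0, -6, 0], [0, 0, -10, 0], [0, 0, -14, 0], [0, 0, -18, 0], [0, 0, -18, 0]]]}}

```text
time_s: 15.55
eef_pos: [0.5009, -0.0149, 0.241]
tool_rot: [0.596, 0.803, 0.002, 0.002]
ft_force: [0.4, 0.1, -0.0]
opening: 0.0008
finger_force: 0.0
```

Run:
```python
from chk import *
ang(('scene','wrist'),fn='5.png'); uz()
for r in ('remedy_bottle','powder_jar','tablet_bottle','stamp'):
    n=manip.snapshot('scene')
    print(r,[atz(n,k['point'],0).round(3) for k in manip.pinpoint(n,r)[:2]])
cv2.imwrite('pics/c5.png',cv2.resize(cv2.imread('pics/scene5.png')[150:320,120:440],(800,425)))
```

```text
scene tab 0.57 a 3.14 1.7
scene divider_middle 0.74 a 3.06 0.2
wrist tab 0.83 a 3.18 2.7
wrist divider_middle 0.68 a 3.18 3.5
t 15.85 u,s,z [-0.1206 -0.001   0.2367] F [0.7 0.5 0.1]
remedy_bottle [array([ 0.693, -0.117,  0.   ]), array([ 0.467, -0.07 ,  0.   ])]
powder_jar [array([ 0.682, -0.044,  0.   ])]
tablet_bottle [array([0.499, 0.138, 0.   ]), array([0.486, 0.23 , 0.   ])]
stamp [array([ 0.611, -0.428,  0.   ]), array([ 0.514, -0.408,  0.   ])]
```

View pics/c5.png

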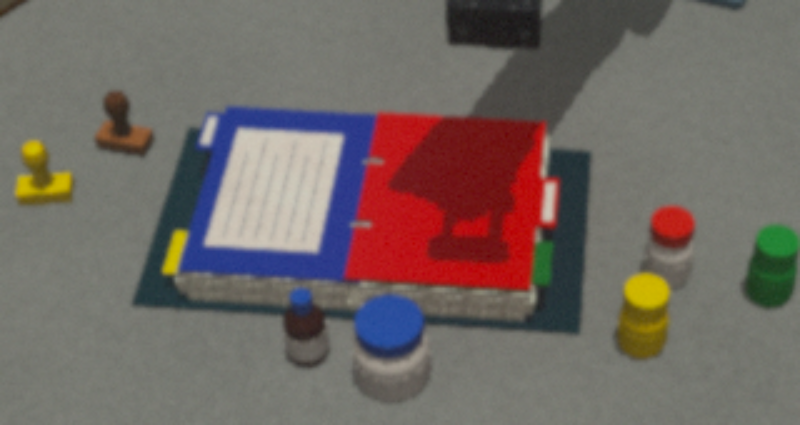

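View pics/wrist5.png

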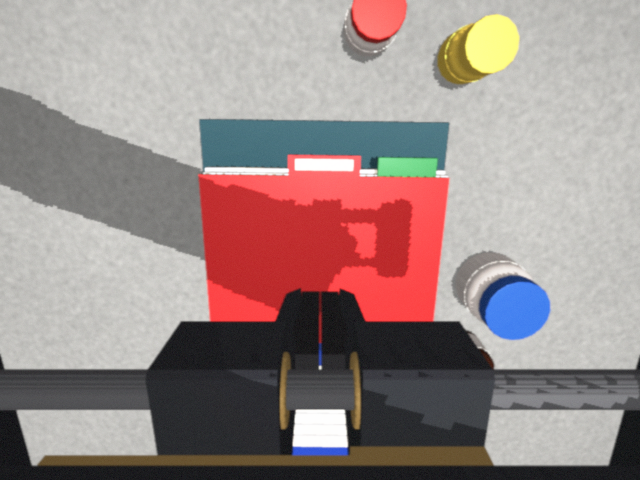

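The red divider lies flat on the left pile (crop columns 345–550), and the blue one is still flat on the right. The bottles, jar and stamp stand where they were, and the gripper is clear of everything.

```bash
python3 -c "
from workcell import manip
print(manip.job_done())"
```

```text
the job is handed in; nothing more can be done
None
```

The red divider was pushed over the rings with closed fingertips and lies flat on the left pile, with the blue divider and everything around the binder left in place; the job is handed in, at about 16 s of the 48 s allowed.

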